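# Find the rocking paint-tub lid and press it home

### The job

One of the four white paint-tub lids in the rack is not fully on. With the shut fingertips press down near the edge of one lid after another until you find the one that rocks, then press that lid down until it is fully home and level. Do not pick up or pull up any lid, leave everything else where it stands, and move clear at the end.

Things in the scene. Friction and masses are not known exactly. Their poses are not given: they have to be found in the camera images.
- rack: Plywood rack block, 225 mm (its x) by 325 mm (its y) by 40 mm high, fixed to the table; origin at the centre of its underside. Six places in its top, 100 mm apart, at x = -50 and +50 mm, y = -100, 0 and +100 mm: four hold round paint tubs sunk into the block, one a glass jar and one a metal tin, in any order. The tubs do not move.
- lid_1_top (a point): Centre of the flat upper face of lid 1, one of four identical round white plastic push-on lids, 76 mm across, 14 mm high, each on a tub in the rack; z points up, out of the lid. The tubs sit at different depths: lid tops are 62 to 75 mm above the table, and neither height nor look tells which of the four is loose.
- lid_2_top (a point): Centre of the flat upper face of lid 2, one of four identical round white plastic push-on lids, 76 mm across, 14 mm high, each on a tub in the rack; z points up, out of the lid. The tubs sit at different depths: lid tops are 62 to 75 mm above the table, and neither height nor look tells which of the four is loose.
- lid_3_top (a point): Centre of the flat upper face of lid 3, one of four identical round white plastic push-on lids, 76 mm across, 14 mm high, each on a tub in the rack; z points up, out of the lid. The tubs sit at different depths: lid tops are 62 to 75 mm above the table, and neither height nor look tells which of the four is loose.
- lid_4_top (a point): Centre of the flat upper face of lid 4, one of four identical round white plastic push-on lids, 76 mm across, 14 mm high, each on a tub in the rack; z points up, out of the lid. The tubs sit at different depths: lid tops are 62 to 75 mm above the table, and neither height nor look tells which of the four is loose.
- rack_top (a point): Centre of the rack's upper face. How the lids act: three are fully on and rigid; one, any of the four, is loose. Pressed 15 mm or more off its middle with 1 to 2 N, it tips until that side meets its tub's rim (4 mm down at 24 mm off, 0.17 rad; a broad tip sinks less); let go, it springs level. Pressed in the middle with 9 N or more it slides 6 mm straight down onto the rim, stays, and rocks no more.
- jar: Loose small glass jar with a red cap, 56 mm across, 66 mm tall, standing in one of the rack's places (its foot 41 mm above the table); origin at the centre of its underside. To be left alone.
- tin: Loose plain metal tin, 48 mm across, 45 mm high, standing in one of the rack's places (its foot 41 mm above the table); origin at the centre of its underside. To be left alone.
- emulsion: Loose amber glass jar with a white cap, 68 mm across, 125 mm tall, on the table to the robot's left of the rack; origin at the centre of its underside. To be left alone.
- medium: Loose white plastic bottle with a black cap, 68 mm across, 150 mm tall, on the table to the right of the rack; origin at the centre of its underside. To be left alone.
- scraper: Loose half-moon toothed steel scraper, 110 by 55 by 5 mm, lying flat to the right of the rack; origin at the middle of its straight edge. To be left alone.
- stamp_pad: Loose closed stamp pad, black base and grey top, 70 by 110 by 20 mm, to the left of the rack; origin at the centre of its underside. To be left alone.
- sanding_block: Loose blue sanding block, 50 by 80 by 25 mm, beyond the rack; origin at the centre of its underside. To be left alone.

How it is judged:
On the way, in this order (a step that is already met when the one before it is completed fails the run):
1. the loose lid has been made to rock: pressed near its edge until it tips by more than 0.05 rad (angle between any of lid_1_top, lid_2_top, lid_3_top, lid_4_top's own z axis and vertical above 0.05 rad), for 0.05 s.
2. the loose lid has been pressed down by more than 4.8 mm of its 6 mm and is level (distance of any of lid_1_top, lid_2_top, lid_3_top, lid_4_top from where it was at the start of the episode above 0.0048 m and angle between each of lid_1_top, lid_2_top, lid_3_top, lid_4_top's own z axis and vertical below 0.035 rad), for 0.2 s.
At the end, for the whole second after the job is handed in: The lid that was loose sits more than 4.8 mm lower than at the start (its full travel is 6 mm), and all lids are level within 0.035 rad (all of step 2 and distance of each of lid_1_top, lid_2_top, lid_3_top, lid_4_top from where it was at the start of the episode below 0.0085 m); the robot touches nothing.
It fails at once if a lid is pulled up or off (more than 10 mm from where it was) (distance of any of lid_1_top, lid_2_top, lid_3_top, lid_4_top from where it was at the start of the episode above 0.01 m).
It fails at once if a bystander is moved or lifted by more than 20 mm (distance of any of jar, tin, emulsion, medium, scraper, stamp_pad, sanding_block from where it was at the start of the episode above 0.02 m).
It also fails if it takes over 51 s, if anything falls off the work surface, if the arm or the gripper's body presses on something with over 40 N, if the wrist force passes 120 N, or if a joint passes its speed limit or range.

### The arm

A 6-joint arm with a two-finger parallel gripper is mounted at the origin on the work surface. World frame = base frame: x ahead of the robot, y to its left, z up, the work surface at z = 0. Lengths are in m, angles in rad, forces in N, time in s.
With the tool pointing down it reaches from about 0.375 to 0.9 m from the base axis. Payload 3.1 kg.
Tool frame: the origin (TCP) lies on the centre line of the jaws, within the pads' length; the fingertips stand 25 mm ahead of it and the grasp point (between the pads) lies 6 mm ahead of it; z points along the fingers, y is the line along which they close (so a half turn about z gives the same grasp; the last joint's range is limited). The gripper opens to 87 mm and grips with 3 to 60 N. Pads are 19 mm wide; open, the fingers measure 117 mm over their backs; the gripper's body (75 mm by 190 mm) begins 51 mm behind the grasp point.
Start: joints at [-0.178, 0.527, 1.433, -0, 1.181, -0.178], TCP at [0.625, 0, 0.216] pointing down, gripper open.
Joint ranges: [-3.08, 3.08], [-0.75, 2.2], [0.22, 2.44], [-1.43, 4.57], [0, 2.65], [-2.85, 2.85]. Speed limits (rad/s): [2.79, 2.79, 3.14, 3.14, 3.14, 3.14].

### API

Orientations are given as a rotation vector (axis times angle).
In Python, from station import arm gives the robot as it stands.
- The arm moves only by the tool drive_tool, never from a script. Its argument "targets" is a list of rows, each an object with "dp": the shift along the tool's x, y, z in mm, a list of three; "angular": the turn, a rotation vector about the tool's x, y, z in rad, a list of three; "gripper": the opening, from 0 (shut) to 1 (fully open). In form: [{"dp": [x, y, z], "angular": [ax, ay, az], "gripper": gripper}, ...]. A call has 1 to 20 rows; each row shifts and turns the commanded pose from where the row before left it, along the tool's axes as they then stand; what a row does not reach is not made up. A row lasts 1/10 s, in which the tool goes at most 50 mm and 8.59 degrees, less where a joint would pass 70% of its speed; a pose out of reach is approached as far as the arm can. A call with a gripper value outside its range is refused whole. The fingers move at their own pace and stop on an object; "newtons" is the grip in N (left out, the last holds). Time passes only in rows, so rows that do not move let the fingers close. It gives the time, the measured TCP pose, the force, the opening and the grip force at its end, in the units of the state.
- arm.observe(): the state, without advancing time (a new reading comes with each control period).
- arm.camera(name): name is "scene" or "side" or "wrist"; returns the picture (400x640x3 uint8, red, green, blue); there is no depth.
- arm.camera_info(name): a dict with "camera_matrix" (3x3 intrinsics, pixels), "rvec" (rotation vector, rad) and "tvec" (3), from world to camera coordinates, as OpenCV has them; the wrist camera has in their place "T_tool_cam" (4x4, takes a point from camera to tool coordinates, whose origin is the TCP and whose axes are the flange's). Camera axes: x right, y down, z forward; pixel columns grow to the right and rows downward; lengths in m; the calibration is good to about 2 mm. A picture is of the moment at which its call begins: read the wrist's pose just before it. camera_info takes no time and is no camera call.
- arm.hand_in(): hands the job in; it is judged then, once.
Trained networks look in the newest picture that a camera, given by its name, has taken for a name from the list of things; names that differ only in an ending like _2 or _b are one class to them, and where a whole thing is asked for, a point or a joint stands for the part that bears it (a point fixed in the world has none). Each returns a list of dicts, best first, with "conf" (0 to 1); they miss things now and then, are a little off and sometimes report something else, mostly with a low value. They report only what shows in the picture. A call takes as long as a camera call.
- arm.spot_in(target, camera): "xy" ([column, row] in pixels, amid what is visible of it).
The state is a dict: "time_s": time; "q": joint angles; "qvel": joint speeds; "joint_efforts": joint torques, N m; "tcp_pos": TCP position; "eef_rot": TCP orientation; "wrist_force": force on the tool from outside, world axes, zero at the start; "wrist_torque": the same for the moment, N m; "gripper_width": opening from 0.0 (shut) to 1.0 (fully open); "grasp_force": force on a finger pad.
Only numpy, scipy, OpenCV 4.12 (cv2) and the standard library are available. Lean on these libraries where they do the work, as an engineer would, in place of code of your own. Each camera call takes 0.05 s, during which the arm holds its last target. There are 200 camera calls.

## Working session

There is one attempt and no reset: what is moved stays moved. The work goes in short steps, Python scripts to look and compute and a tool call to move; the robot and the scene stay as the last step left them, time stands still between calls to the robot, and variables do not carry over. Pictures are saved under pics/ and viewed, at most 10 in all, crops included, and the job is handed in when it is done.

Besides the shell and the picture viewer there is one more tool, called after "Emit:" as a command line: name --argument value ..., lists and objects as JSON in quotes. drive_tool: Moves the arm, as the interface text tells. Its arguments: {"type":"object","properties":{"targets":{"type":"array","items":{"type":"object","properties":{"dp":{"type":"array","items":{"type":"number"}},"angular":{"type":"array","items":{"type":"number"}},"gripper":{"type":"number"}}}},"newtons":{"type":"number"}},"required":["targets"]}

```bash
mkdir -p pics; cat > h.py <<'E'
import numpy as np,cv2
from station import arm
def ray(cam,uv,st=None):
    i=arm.camera_info(cam);K=np.array(i["camera_matrix"])
    d=np.linalg.inv(K)@np.array([uv[0],uv[1],1.0])
    if cam=="wrist":
        T=np.array(i["T_tool_cam"]);R=cv2.Rodrigues(np.array(st["eef_rot"],float))[0]
        return R@T[:3,3]+np.array(st["tcp_pos"]),R@T[:3,:3]@d
    R=cv2.Rodrigues(np.array(i["rvec"],float))[0];t=np.array(i["tvec"],float).ravel()
    return -R.T@t,R.T@d
def atz(cam,uv,z,st=None):
    o,d=ray(cam,uv,st);return o+d*(z-o[2])/d[2]
E
python3 - <<'E'
from h import *
st=arm.observe();print(st)
for c in ["scene","wrist","side"]:
    im=arm.camera(c);cv2.imwrite(f"pics/{c}0.png",im[:,:,::-1])
    for n in ["lid_1_top","jar","tin"]:
        for r in arm.spot_in(n,c)[:5]: print(c,n,r["conf"],r["xy"],atz(c,r["xy"],.068,st).round(4))
E
```

```text
{'time_s': 0.0, 'q': array([-1.78523049e-01,  5.28481437e-01,  1.43391824e+00,  1.39739141e-05,
        1.18140184e+00, -1.78483036e-01]), 'qvel': array([-0.00055274, -0.00010036,  0.00011098, -0.00254783, -0.00126102,
       -0.00011475]), 'joint_efforts': array([-5.45745443e-04, -4.40045428e+01, -1.76593530e+01,  6.32597599e-02,
        5.83207863e-02, -1.53719384e-04]), 'tcp_pos': array([6.24241299e-01, 1.56060610e-04, 2.14957213e-01]), 'eef_rot': array([-2.22020317e+00, -2.22010252e+00,  1.96101197e-03]), 'wrist_force': array([-0.04142827, -0.98158949, -0.43483565]), 'wrist_torque': array([-0.02095623, -0.01732634,  0.0224487 ]), 'grasp_force': 0.0, 'gripper_width': 0.9958884489841158}
scene lid_1_top 0.5 [293.2, 185.9] [ 0.5207 -0.0089  0.068 ]
scene jar 0.77 [322.9, 206.0] [0.5968 0.0471 0.068 ]
scene jar 0.48 [188.4, 285.2] [ 0.7304 -0.2726  0.068 ]
scene tin 0.56 [284.7, 223.2] [ 0.6243 -0.05    0.068 ]
wrist lid_1_top 0.78 [198.5, 171.0] [0.4992 0.0222 0.068 ]
wrist jar 0.72 [286.2, 151.3] [0.5902 0.0424 0.068 ]
wrist tin 0.73 [315.7, 233.1] [ 0.6196 -0.0465  0.068 ]
side lid_1_top 0.92 [306.7, 226.6] [ 0.493  -0.0021  0.068 ]
side lid_1_top 0.66 [334.4, 244.7] [ 0.5223 -0.0854  0.068 ]
side jar 0.68 [331.2, 202.1] [0.5889 0.0544 0.068 ]
side jar 0.67 [363.4, 224.0] [ 0.6173 -0.0555  0.068 ]
side tin 0.62 [360.7, 224.0] [ 0.6116 -0.0526  0.068 ]
```

View pics/scene0.png

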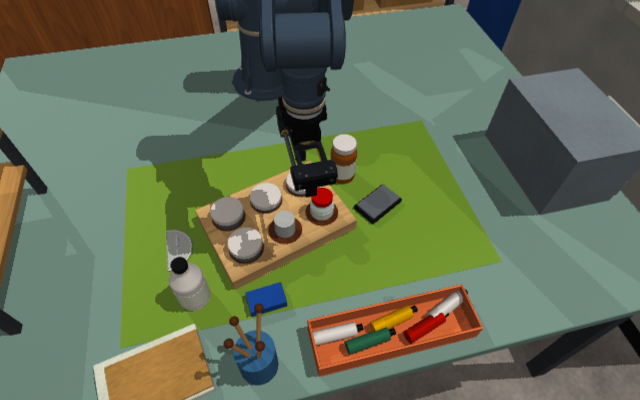

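View pics/wrist0.png

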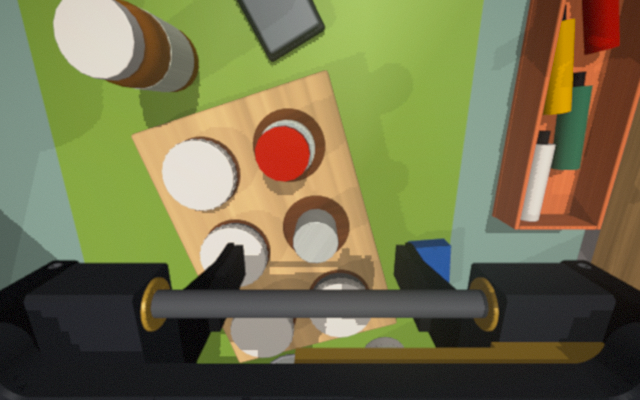

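View pics/side0.png

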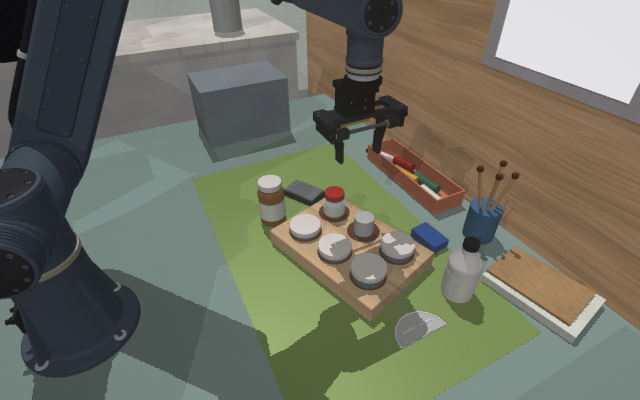

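```bash
cat > fit.py <<'E'
from h import *
from scipy.optimize import least_squares
st=dict(tcp_pos=[.62424,.00016,.21496],eef_rot=[-2.2202,-2.2201,.00196])
# lids A(near,+y) B C D(far,-y)
px={"wrist":[(200,174),(235,253),(262,328),(342,302)],"scene":[None,(265,196),(227,211),(245,243)],"side":[(306,226),(334.5,246),(368.5,269),(397,246)]}
loc=np.array([(-.05,.1),(-.05,0),(-.05,-.1),(.05,-.1)])
cor={"wrist":[((133,136),(-.1125,.1625)),((327,71),(.1125,.1625))],"scene":[((354,220),(.1125,.1625))]}
def proj(c,P):
    i=arm.camera_info(c);K=np.array(i["camera_matrix"])
    if c=="wrist":
        T=np.array(i["T_tool_cam"]);R=cv2.Rodrigues(np.array(st["eef_rot"]))[0]
        p=T[:3,:3].T@(R.T@(P-np.array(st["tcp_pos"]))-T[:3,3])
    else: p=cv2.Rodrigues(np.array(i["rvec"],float))[0]@P+np.array(i["tvec"],float).ravel()
    q=K@p;return q[:2]/q[2]
def W(v,l,z):
    c,s=np.cos(v[2]),np.sin(v[2]);return np.array([v[0]+c*l[0]-s*l[1],v[1]+s*l[0]+c*l[1],z])
def res(v):
    r=[]
    for c in px:
        for k,u in enumerate(px[c]):
            if u: r+=list(proj(c,W(v,loc[k],v[3+k]))-u)
    for c in cor:
        for u,l in cor[c]: r+=list(proj(c,W(v,l,.04))-u)
    return np.array(r+list((v[3:]-.068)/.003))
s=least_squares(res,[.57,-.03,.3]+[.068]*4,loss="soft_l1")
print(s.x.round(4),res(s.x).round(1))
for n,l,z in zip("ABCDjt",list(loc)+[(.05,.1),(.05,0)],list(s.x[3:])+[.04,.04]): print(n,W(s.x,l,z).round(4))
E
python3 fit.py
```

```text
[ 0.5734 -0.0655  0.2997  0.0572  0.0566  0.0629  0.0586] [ 0.1  1.5  0.1  3.2  1.9  0.3 -0.6  4.   0.1 -0.5 -0.4 -0.1 -0.2  0.3
 -1.1 -0.7  0.   0.4 -0.  -0.7 -0.   0.3 -3.6 -1.3  1.6 -3.2  3.  -1.1
 -3.6 -3.8 -1.7 -3.1]
A [0.4961 0.0152 0.0572]
B [ 0.5256 -0.0803  0.0566]
C [ 0.5551 -0.1758  0.0629]
D [ 0.6507 -0.1463  0.0586]
j [0.5916 0.0448 0.04  ]
t [ 0.6211 -0.0508  0.04  ]
```

Emit:
drive_tool --targets '[{"dp":[-14,-25,0],"gripper":0},{"dp":[-14,-25,0],"gripper":0},{"dp":[-13,-24,0],"gripper":0},{"dp":[-13,-24,0],"gripper":0},{"dp":[0,0,30],"gripper":0},{"dp":[0,0,30],"gripper":0},{"dp":[0,0,25],"gripper":0},{"dp":[0,0,15],"gripper":0},{"dp":[0,0,0],"gripper":0},{"dp":[0,0,0],"gripper":0}]' --newtons 20

```text
invalid input at $.targets[0]: expected keys dp, angular, gripper
```

```bash
python3 - <<'E'
from h import *
st0=dict(tcp_pos=[.62424,.00016,.21496],eef_rot=[-2.2202,-2.2201,.00196])
print("emul cap",atz("wrist",(95,35),.125,st0).round(3),atz("scene",(344,143),.125).round(3),"med",atz("scene",(180,265),.15).round(3))
print(np.array(arm.camera_info("wrist")["T_tool_cam"]).round(3))
st=arm.observe();print({k:np.round(st[k],4) for k in("time_s","tcp_pos","eef_rot","wrist_force","gripper_width")})
for c in("side","wrist"): cv2.imwrite(f"pics/{c}1.png",arm.camera(c)[:,:,::-1])
E
```

```text
emul cap [0.457 0.136 0.125] [0.461 0.134 0.125] med [ 0.729 -0.27   0.15 ]
[[ 0.    -0.953 -0.303  0.083]
 [ 1.     0.001 -0.001 -0.   ]
 [ 0.001 -0.303  0.953 -0.168]
 [ 0.     0.     0.     1.   ]]
{'time_s': np.float64(0.6), 'tcp_pos': array([0.625, 0.   , 0.216]), 'eef_rot': array([-2.2214, -2.2215, -0.    ]), 'wrist_force': array([0.2648, 1.0125, 0.3329]), 'gripper_width': np.float64(0.998)}
```

View pics/side1.png

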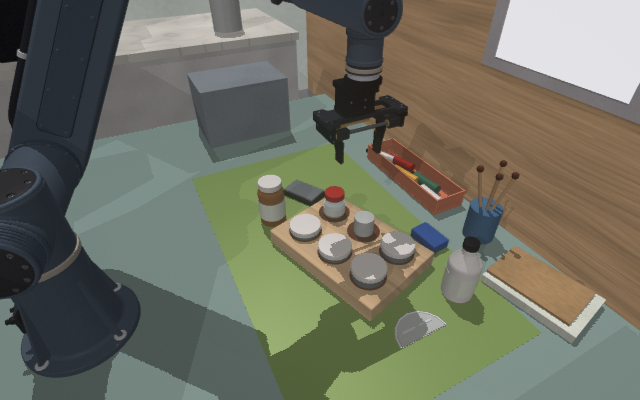

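View pics/wrist1.png

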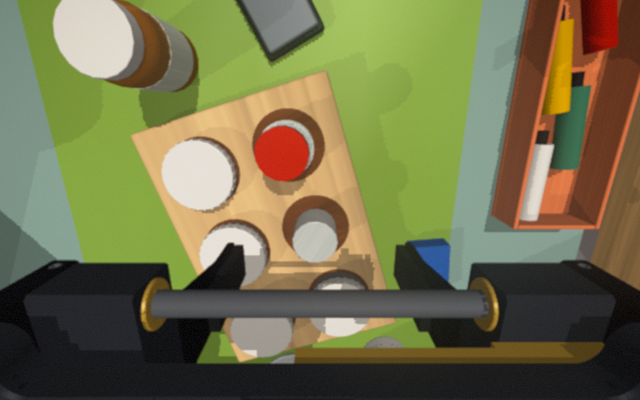

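The pictures match the first ones: the move was refused because every row needs "angular", and nothing has moved. I'm resending it with that key.

Emit:
drive_tool --targets '[{"dp":[-14,-25,0],"angular":[0,0,0],"gripper":0},{"dp":[-14,-25,0],"angular":[0,0,0],"gripper":0},{"dp":[-13,-25,0],"angular":[0,0,0],"gripper":0},{"dp":[-13,-24,0],"angular":[0,0,0],"gripper":0},{"dp":[0,0,30],"angular":[0,0,0],"gripper":0},{"dp":[0,0,30],"angular":[0,0,0],"gripper":0},{"dp":[0,0,25],"angular":[0,0,0],"gripper":0},{"dp":[0,0,17],"angular":[0,0,0],"gripper":0},{"dp":[0,0,0],"angular":[0,0,0],"gripper":0},{"dp":[0,0,0],"angular":[0,0,0],"gripper":0}]' --newtons 20

```text
time_s: 1.7
tcp_pos: [0.5263, -0.054, 0.1142]
eef_rot: [2.221, 2.221, 0.0]
wrist_force: [-0.0, -1.0, 0.0]
gripper_width: 0.177
grasp_force: 0.0
```

```bash
python3 - <<'E'
from h import *
a=cv2.resize(arm.camera("side")[:,:,::-1][150:320,230:470],None,fx=2,fy=2)
b=cv2.resize(arm.camera("wrist")[:,:,::-1],(480,300))
c=np.zeros((340,480,3),np.uint8);cv2.imwrite("pics/c2.png",np.vstack([a[:300],b]) )
E
```

```text
(no output)
```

View pics/c2.png

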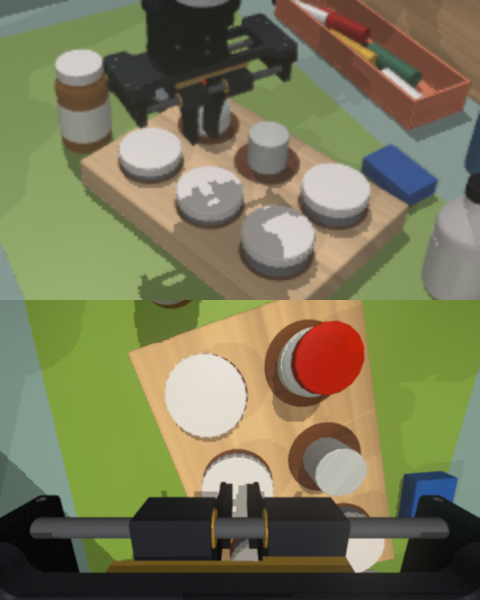

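The picture shows the nearly shut fingertips at about (200,130) in the side crop. They are over the far edge of lid B (210,195) and clear of its neighbours.

Emit:
drive_tool --targets '[{"dp":[0,0,5],"angular":[0,0,0],"gripper":0},{"dp":[0,0,4],"angular":[0,0,0],"gripper":0},{"dp":[0,0,2],"angular":[0,0,0],"gripper":0},{"dp":[0,0,1],"angular":[0,0,0],"gripper":0},{"dp":[0,0,0],"angular":[0,0,0],"gripper":0}]'

```text
time_s: 2.3
tcp_pos: [0.5259, -0.0539, 0.1018]
eef_rot: [-2.221, -2.221, 0.0]
wrist_force: [0.6, 0.2, -0.5]
gripper_width: 0.007
grasp_force: 0.0
```

Emit:
drive_tool --targets '[{"dp":[0,0,2],"angular":[0,0,0],"gripper":0},{"dp":[0,0,0],"angular":[0,0,0],"gripper":0}]'

```text
time_s: 2.5
tcp_pos: [0.5259, -0.0539, 0.0998]
eef_rot: [-2.221, -2.221, 0.0]
wrist_force: [-0.4, -0.2, -0.1]
gripper_width: 0.006
grasp_force: 0.0
```

Emit:
drive_tool --targets '[{"dp":[0,0,2],"angular":[0,0,0],"gripper":0},{"dp":[0,0,0],"angular":[0,0,0],"gripper":0}]'

```text
time_s: 2.7
tcp_pos: [0.5258, -0.0539, 0.0977]
eef_rot: [-2.221, -2.221, 0.0]
wrist_force: [-0.0, -0.2, 0.1]
gripper_width: 0.005
grasp_force: 0.0
```

Emit:
drive_tool --targets '[{"dp":[0,0,2],"angular":[0,0,0],"gripper":0},{"dp":[0,0,0],"angular":[0,0,0],"gripper":0}]'

```text
time_s: 2.9
tcp_pos: [0.5258, -0.0539, 0.0957]
eef_rot: [-2.221, -2.221, 0.0]
wrist_force: [-1.0, -0.2, 0.8]
gripper_width: 0.006
grasp_force: 0.0
```

Emit:
drive_tool --targets '[{"dp":[0,0,2],"angular":[0,0,0],"gripper":0},{"dp":[0,0,0],"angular":[0,0,0],"gripper":0}]'

```text
time_s: 3.1
tcp_pos: [0.5258, -0.0539, 0.0937]
eef_rot: [-2.221, -2.221, 0.0]
wrist_force: [0.7, -0.2, 0.3]
gripper_width: 0.005
grasp_force: 0.0
```

Emit:
drive_tool --targets '[{"dp":[0,0,2],"angular":[0,0,0],"gripper":0},{"dp":[0,0,0],"angular":[0,0,0],"gripper":0}]'

```text
time_s: 3.3
tcp_pos: [0.5258, -0.0539, 0.0917]
eef_rot: [-2.221, -2.221, 0.0]
wrist_force: [0.1, 0.6, -0.3]
gripper_width: 0.006
grasp_force: 0.0
```

Emit:
drive_tool --targets '[{"dp":[0,0,1],"angular":[0,0,0],"gripper":0},{"dp":[0,0,0],"angular":[0,0,0],"gripper":0}]'

```text
time_s: 3.5
tcp_pos: [0.5259, -0.054, 0.0908]
eef_rot: [-2.221, -2.221, 0.0]
wrist_force: [0.4, 0.2, -0.5]
gripper_width: 0.008
grasp_force: 0.0
```

Emit:
drive_tool --targets '[{"dp":[0,0,1],"angular":[0,0,0],"gripper":0},{"dp":[0,0,0],"angular":[0,0,0],"gripper":0}]'

```text
time_s: 3.7
tcp_pos: [0.5259, -0.054, 0.0899]
eef_rot: [-2.221, -2.221, 0.0]
wrist_force: [-0.7, 0.6, 0.5]
gripper_width: 0.003
grasp_force: 0.0
```

Emit:
drive_tool --targets '[{"dp":[0,0,1],"angular":[0,0,0],"gripper":0},{"dp":[0,0,0],"angular":[0,0,0],"gripper":0}]'

```text
time_s: 3.9
tcp_pos: [0.5259, -0.0539, 0.0889]
eef_rot: [-2.221, -2.221, 0.0]
wrist_force: [0.0, 0.5, 0.2]
gripper_width: 0.006
grasp_force: 0.0
```

Emit:
drive_tool --targets '[{"dp":[0,0,1],"angular":[0,0,0],"gripper":0},{"dp":[0,0,0],"angular":[0,0,0],"gripper":0}]'

```text
time_s: 4.1
tcp_pos: [0.5259, -0.0539, 0.0878]
eef_rot: [-2.221, -2.221, 0.0]
wrist_force: [-0.0, -0.0, -0.1]
gripper_width: 0.002
grasp_force: 0.0
```

Emit:
drive_tool --targets '[{"dp":[0,0,1],"angular":[0,0,0],"gripper":0},{"dp":[0,0,0],"angular":[0,0,0],"gripper":0}]'

```text
time_s: 4.3
tcp_pos: [0.5259, -0.054, 0.0868]
eef_rot: [-2.221, -2.221, 0.0]
wrist_force: [0.2, -0.1, -0.8]
gripper_width: 0.007
grasp_force: 0.0
```

Emit:
drive_tool --targets '[{"dp":[0,0,1],"angular":[0,0,0],"gripper":0},{"dp":[0,0,0],"angular":[0,0,0],"gripper":0}]'

```text
time_s: 4.5
tcp_pos: [0.5259, -0.054, 0.0858]
eef_rot: [-2.221, -2.221, 0.0]
wrist_force: [0.2, -0.2, 0.3]
gripper_width: 0.005
grasp_force: 0.0
```

```bash
python3 - <<'E'
from h import *
a=cv2.resize(arm.camera("side")[:,:,::-1][180:300,270:430],None,fx=4,fy=4,interpolation=cv2.INTER_CUBIC)
cv2.imwrite("pics/c3.png",a)
E
```

```text
(no output)
```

View pics/c3.png

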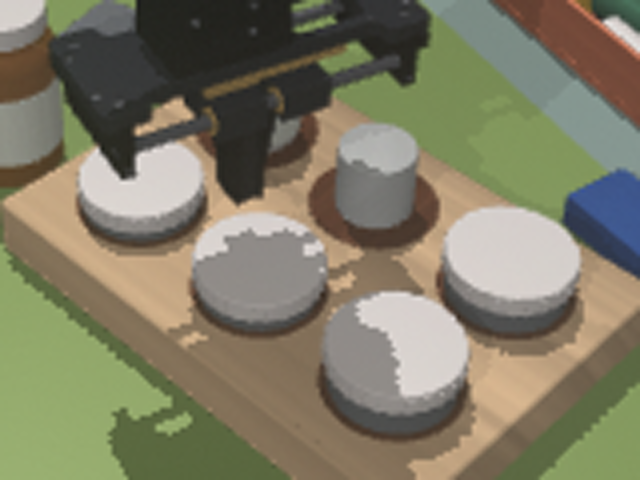

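The side crop shows the tip at (243,198), just beyond the far rim of lid B (rim top about y=212, centre about (260,256)). It missed the lid, so I'm correcting the localisation.

```bash
python3 - <<'E'
import fit
from fit import *
t=np.array([.5259,-.054,.0608]);print("tip px",[proj("side",t+np.array([0,d,0])).round(1) for d in(-.0095,0,.0095)],[proj("side",t+np.array([d,0,0])).round(1) for d in(-.015,.015)])
cs=[(141,184),(260,257),(396,346),(512,254)]
for n,c in zip("ABCD",cs):
    u=(270+c[0]/4,180+c[1]/4);print(n,u,atz("side",u,.066).round(4),atz("side",u,.072).round(4))
for n,u in zip("ABCD",px["wrist"]): print(n,"wrist",atz("wrist",u,.066,st).round(4),atz("wrist",u,.072,st).round(4))
for n,u in zip("BCD",px["scene"][1:]): print(n,"scene",atz("scene",u,.066).round(4),atz("scene",u,.072).round(4))
E
```

```text
[ 0.5734 -0.0655  0.2997  0.0572  0.0566  0.0629  0.0586] [ 0.1  1.5  0.1  3.2  1.9  0.3 -0.6  4.   0.1 -0.5 -0.4 -0.1 -0.2  0.3
 -1.1 -0.7  0.   0.4 -0.  -0.7 -0.   0.3 -3.6 -1.3  1.6 -3.2  3.  -1.1
 -3.6 -3.8 -1.7 -3.1]
A [0.4961 0.0152 0.0572]
B [ 0.5256 -0.0803  0.0566]
C [ 0.5551 -0.1758  0.0629]
D [ 0.6507 -0.1463  0.0586]
j [0.5916 0.0448 0.04  ]
t [ 0.6211 -0.0508  0.04  ]
tip px [array([331.2, 240.5]), array([329.2, 237.9]), array([327.3, 235.4])] [array([323.5, 240. ]), array([334.9, 235.9])]
A (305.25, 226.0) [0.4918 0.0035 0.066 ] [ 0.4891 -0.0027  0.072 ]
B (335.0, 244.25) [ 0.5252 -0.083   0.066 ] [ 0.5222 -0.0883  0.072 ]
C (369.0, 266.5) [ 0.5571 -0.1743  0.066 ] [ 0.5538 -0.1787  0.072 ]
D (398.0, 243.5) [ 0.6527 -0.1459  0.066 ] [ 0.6484 -0.1506  0.072 ]
A wrist [0.4996 0.0187 0.066 ] [0.502  0.0199 0.072 ]
B wrist [ 0.5286 -0.0716  0.066 ] [ 0.5304 -0.0687  0.072 ]
C wrist [ 0.5534 -0.1728  0.066 ] [ 0.5548 -0.1679  0.072 ]
D wrist [ 0.6506 -0.1355  0.066 ] [ 0.6501 -0.1314  0.072 ]
B scene [ 0.5344 -0.081   0.066 ] [ 0.5391 -0.0813  0.072 ]
C scene [ 0.558  -0.1747  0.066 ] [ 0.5626 -0.1742  0.072 ]
D scene [ 0.6548 -0.1456  0.066 ] [ 0.6586 -0.1453  0.072 ]
```

```bash
python3 - <<'E' | tail -8
from fit import *
i=arm.camera_info("wrist");K=np.array(i["camera_matrix"]);T=np.linalg.inv(np.array(i["T_tool_cam"]))
for z in(.01,.025):
  for p in [(.0095,.0435,z),(-.0095,.0435,z),(0,0,z)]:
    q=K@(T[:3,:3]@np.array(p)+T[:3,3]);print(p,(q[:2]/q[2]).round(1))
print(arm.camera_info("side"))
im=arm.camera("wrist")[:,:,::-1];cv2.imwrite("pics/w4.png",cv2.resize(im[180:380,180:500],None,fx=2,fy=2))
E
```

```text
(-0.0095, 0.0435, 0.01) [388.  261.5]
(0, 0, 0.01) [319.8 247.8]
(0.0095, 0.0435, 0.025) [385.2 225.1]
(-0.0095, 0.0435, 0.025) [383.4 251.1]
(0, 0, 0.025) [319.8 238.3]
{'camera_matrix': array([[377.92306144,   0.        , 324.37291471],
       [  0.        , 377.92306144, 198.42020029],
       [  0.        ,   0.        ,   1.        ]]), 'rvec': array([ 2.17454231, -0.52732986,  0.26250255]), 'tvec': array([-0.48094932,  0.25651867,  0.7569882 ])}
```

View pics/w4.png

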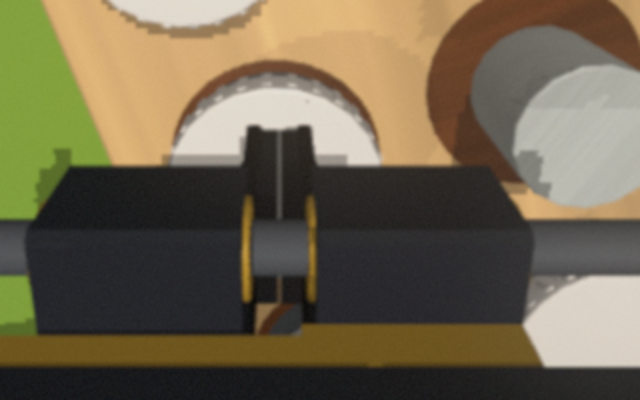

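```bash
python3 - <<'E' | tail -7
from fit import *
s=dict(tcp_pos=[.5259,-.054,.0858],eef_rot=[2.2214,2.2214,0])
for z in(.06,.066,.072): print("rim",atz("wrist",(319,222.5),z,s).round(4))
for z in(.061,.07,.08,.09): print("tip edge",atz("wrist",(320,243),z,s).round(4))
E
```

```text
rim [ 0.5254 -0.043   0.06  ]
rim [ 0.5254 -0.0407  0.066 ]
rim [ 0.5254 -0.0385  0.072 ]
tip edge [ 0.5261 -0.0574  0.061 ]
tip edge [ 0.5261 -0.0533  0.07  ]
tip edge [ 0.526  -0.0488  0.08  ]
tip edge [ 0.526  -0.0443  0.09  ]
```

Emit:
drive_tool --targets '[{"dp":[0,0,1],"angular":[0,0,0],"gripper":0},{"dp":[0,0,0],"angular":[0,0,0],"gripper":0}]'

```text
time_s: 4.8
tcp_pos: [0.5259, -0.0539, 0.0848]
eef_rot: [-2.221, -2.221, 0.0]
wrist_force: [-0.4, -0.0, -0.6]
gripper_width: 0.007
grasp_force: 0.0
```

Emit:
drive_tool --targets '[{"dp":[0,0,1],"angular":[0,0,0],"gripper":0},{"dp":[0,0,0],"angular":[0,0,0],"gripper":0}]'

```text
time_s: 5.0
tcp_pos: [0.5259, -0.054, 0.0838]
eef_rot: [-2.221, -2.221, 0.0]
wrist_force: [-1.3, 0.3, 0.9]
gripper_width: 0.005
grasp_force: 0.0
```

Emit:
drive_tool --targets '[{"dp":[0,0,1.5],"angular":[0,0,0],"gripper":0},{"dp":[0,0,0],"angular":[0,0,0],"gripper":0}]'

```text
time_s: 5.2
tcp_pos: [0.5258, -0.0539, 0.0823]
eef_rot: [-2.221, -2.221, 0.0]
wrist_force: [0.1, -1.0, 0.4]
gripper_width: 0.009
grasp_force: 0.0
```

Emit:
drive_tool --targets '[{"dp":[0,0,1.5],"angular":[0,0,0],"gripper":0},{"dp":[0,0,0],"angular":[0,0,0],"gripper":0}]'

```text
time_s: 5.4
tcp_pos: [0.5259, -0.0539, 0.0808]
eef_rot: [-2.221, -2.221, 0.0]
wrist_force: [-0.1, 0.7, 0.2]
gripper_width: 0.004
grasp_force: 0.0
```

Emit:
drive_tool --targets '[{"dp":[0,0,1.5],"angular":[0,0,0],"gripper":0},{"dp":[0,0,0],"angular":[0,0,0],"gripper":0}]'

```text
time_s: 5.6
tcp_pos: [0.5259, -0.0539, 0.0793]
eef_rot: [-2.221, -2.221, 0.0]
wrist_force: [0.1, -0.7, -0.3]
gripper_width: 0.003
grasp_force: 0.0
```

Emit:
drive_tool --targets '[{"dp":[0,0,1.5],"angular":[0,0,0],"gripper":0},{"dp":[0,0,0],"angular":[0,0,0],"gripper":0}]'

```text
time_s: 5.8
tcp_pos: [0.5259, -0.0539, 0.0778]
eef_rot: [-2.221, -2.221, 0.0]
wrist_force: [0.1, 0.1, 0.1]
gripper_width: 0.005
grasp_force: 0.0
```

Emit:
drive_tool --targets '[{"dp":[0,0,1.5],"angular":[0,0,0],"gripper":0},{"dp":[0,0,0],"angular":[0,0,0],"gripper":0}]'

```text
time_s: 6.0
tcp_pos: [0.5259, -0.0539, 0.0763]
eef_rot: [-2.221, -2.221, 0.0]
wrist_force: [0.8, -0.5, -0.9]
gripper_width: 0.002
grasp_force: 0.0
```

Emit:
drive_tool --targets '[{"dp":[0,0,1.5],"angular":[0,0,0],"gripper":0},{"dp":[0,0,0],"angular":[0,0,0],"gripper":0}]'

```text
time_s: 6.2
tcp_pos: [0.5259, -0.0539, 0.0748]
eef_rot: [-2.221, -2.221, 0.0]
wrist_force: [0.2, -0.2, -0.8]
gripper_width: 0.006
grasp_force: 0.0
```

```bash
python3 - <<'E'
from h import *
a=cv2.resize(arm.camera("side")[:,:,::-1][190:280,280:400],None,fx=5,fy=5,interpolation=cv2.INTER_CUBIC)
cv2.imwrite("pics/c5.png",a)
E
```

```text
(no output)
```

View pics/c5.png

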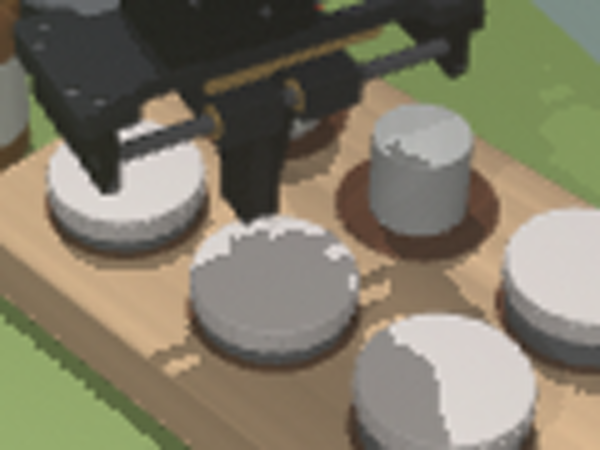

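The tip, at about (250,222) in the side crop, now just overlaps lid B's far rim, so the real tip is higher than stated. I'll work out the heights of the tip and the jaw ends, since one jaw end is over the tin.

```bash
python3 - <<'E' | tail -12
from fit import *
from scipy.optimize import minimize_scalar
def hz(x,y,u): 
    r=minimize_scalar(lambda z:np.sum((proj("side",np.array([x,y,z]))-u)**2),bounds=(0,.3),method="bounded");return round(r.x,4),round(r.fun**.5,1)
for y in(-.0635,-.054,-.0445): print("tip",y,hz(.526,y,(330,234.4)))
for d in(.075,.085,.095):
  for y in(-.09,-.054,-.02): print("ends",d,y,hz(.526+d,y,(371,205)),hz(.526-d,y,(301,228)))
E
```

```text
tip -0.0635 (np.float64(0.0796), np.float64(1.3))
tip -0.054 (np.float64(0.0718), np.float64(0.7))
tip -0.0445 (np.float64(0.064), np.float64(2.6))
ends 0.075 -0.09 (np.float64(0.1569), np.float64(2.9)) (np.float64(0.1515), np.float64(4.3))
ends 0.075 -0.054 (np.float64(0.1333), np.float64(12.2)) (np.float64(0.1219), np.float64(2.4))
ends 0.075 -0.02 (np.float64(0.1102), np.float64(20.3)) (np.float64(0.0935), np.float64(8.1))
ends 0.085 -0.09 (np.float64(0.1523), np.float64(0.8)) (np.float64(0.1551), np.float64(0.3))
ends 0.085 -0.054 (np.float64(0.1291), np.float64(8.6)) (np.float64(0.1252), np.float64(6.8))
ends 0.085 -0.02 (np.float64(0.1063), np.float64(16.8)) (np.float64(0.0965), np.float64(12.3))
ends 0.095 -0.09 (np.float64(0.1476), np.float64(4.5)) (np.float64(0.1585), np.float64(4.9))
ends 0.095 -0.054 (np.float64(0.1248), np.float64(5.0)) (np.float64(0.1282), np.float64(11.2))
ends 0.095 -0.02 (np.float64(0.1023), np.float64(13.3)) (np.float64(0.0992), np.float64(16.6))
```

Emit:
drive_tool --targets '[{"dp":[0,0,1.5],"angular":[0,0,0],"gripper":0},{"dp":[0,0,0],"angular":[0,0,0],"gripper":0}]'

```text
time_s: 6.45
tcp_pos: [0.5258, -0.0539, 0.0733]
eef_rot: [-2.221, -2.221, 0.0]
wrist_force: [-0.1, 0.6, 0.2]
gripper_width: 0.007
grasp_force: 0.0
```

Emit:
drive_tool --targets '[{"dp":[0,0,1.5],"angular":[0,0,0],"gripper":0},{"dp":[0,0,0],"angular":[0,0,0],"gripper":0}]'

```text
time_s: 6.65
tcp_pos: [0.5258, -0.054, 0.0718]
eef_rot: [-2.221, -2.221, 0.0]
wrist_force: [0.0, 0.4, 0.2]
gripper_width: 0.003
grasp_force: 0.0
```

Emit:
drive_tool --targets '[{"dp":[0,0,1.5],"angular":[0,0,0],"gripper":0},{"dp":[0,0,0],"angular":[0,0,0],"gripper":0}]'

```text
time_s: 6.85
tcp_pos: [0.5258, -0.0539, 0.0703]
eef_rot: [-2.221, -2.221, 0.0]
wrist_force: [-0.0, 0.9, 0.5]
gripper_width: 0.002
grasp_force: 0.0
```

Emit:
drive_tool --targets '[{"dp":[0,0,1.5],"angular":[0,0,0],"gripper":0},{"dp":[0,0,0],"angular":[0,0,0],"gripper":0}]'

```text
time_s: 7.05
tcp_pos: [0.5259, -0.0539, 0.0688]
eef_rot: [-2.221, -2.221, 0.0]
wrist_force: [0.1, 0.1, -1.2]
gripper_width: 0.004
grasp_force: 0.0
```

Emit:
drive_tool --targets '[{"dp":[0,0,1],"angular":[0,0,0],"gripper":0},{"dp":[0,0,0],"angular":[0,0,0],"gripper":0}]'

```text
time_s: 7.25
tcp_pos: [0.5259, -0.0539, 0.0678]
eef_rot: [-2.221, -2.221, 0.0]
wrist_force: [-0.5, -0.2, 0.3]
gripper_width: 0.006
grasp_force: 0.0
```

Emit:
drive_tool --targets '[{"dp":[0,0,1],"angular":[0,0,0],"gripper":0},{"dp":[0,0,0],"angular":[0,0,0],"gripper":0}]'

```text
time_s: 7.45
tcp_pos: [0.5259, -0.054, 0.0668]
eef_rot: [-2.221, -2.221, 0.0]
wrist_force: [0.5, 0.9, -0.6]
gripper_width: 0.006
grasp_force: 0.0
```

Emit:
drive_tool --targets '[{"dp":[0,0,1],"angular":[0,0,0],"gripper":0},{"dp":[0,0,0],"angular":[0,0,0],"gripper":0}]'

```text
time_s: 7.65
tcp_pos: [0.5259, -0.054, 0.0658]
eef_rot: [-2.221, -2.221, 0.0]
wrist_force: [-0.1, -0.6, -0.1]
gripper_width: 0.004
grasp_force: 0.0
```

Emit:
drive_tool --targets '[{"dp":[0,0,1],"angular":[0,0,0],"gripper":0},{"dp":[0,0,0],"angular":[0,0,0],"gripper":0}]'

```text
time_s: 7.85
tcp_pos: [0.5259, -0.054, 0.0649]
eef_rot: [-2.221, -2.221, 0.0]
wrist_force: [0.2, 0.2, 0.3]
gripper_width: 0.003
grasp_force: 0.0
```

```bash
python3 - <<'E' | tail -40
from fit import *
g=cv2.cvtColor(arm.camera("side"),cv2.COLOR_RGB2GRAY)
print("side cols 322..342 step2, rows 222..252")
for r in range(222,254,2): print(r,g[r,318:346:2])
g=cv2.cvtColor(arm.camera("wrist"),cv2.COLOR_RGB2GRAY)
print("wrist rows, cols 296..344 step4")
for r in range(196,258,3): print(r,g[r,296:346:4])
E
```

```text
t [ 0.6211 -0.0508  0.04  ]
side cols 322..342 step2, rows 222..252
222 [209 173 156  45  44  42  40  43  41  41 106 106 105 109]
224 [212 186 170  42  39  41  42  43  40  47  99 104 107 112]
226 [212 139 169  58  40  40  42  43  42  67 103 148 152 162]
228 [197 132 170  60  40  41  45  44  42 129 154 151 149 148]
230 [134  81 171  61  40  40  43  44  42 159 157 156 153 150]
232 [109  56 171 105  40  41  43  46  42 167 162 158 157 155]
234 [ 62  82 136 182  52  41  44  44  41 191 185 151 175 158]
236 [ 66 137 188 192 134  45  46  61 104 128 141 140 141 140]
238 [116 189 213 213 141 136 140 141 141 140 140 140 139 211]
240 [129 210 140 140 140 141 141 141 141 140 141 141 139 151]
242 [156 141 141 141 140 141 141 141 141 140 140 140 140 141]
244 [134 140 141 140 140 141 141 140 141 140 141 141 141 141]
246 [139 141 141 141 141 141 140 140 141 141 141 141 141 141]
248 [132 142 141 140 141 140 140 141 141 142 141 141 141 141]
250 [100 137 142 141 141 142 142 141 142 141 141 141 142 141]
252 [ 81 126 139 141 142 142 142 142 142 141 142 141 141 142]
wrist rows, cols 296..344 step4
196 [147
[... 496 characters left out ...]
 171 180 180 180]
223 [138  87  83  82  84  81  84  82  81  80 102 159 179]
226 [85 82 83 81 84 80 80 79 79 79 78 77 99]
229 [ 81 100  80 102 138 120 123 126 121  84  79  74  73]
232 [118 134 131 136 141 138 137 132 137 135 121 130  71]
235 [137 166 137 140 168 150 144 157 163 141 134 138 121]
238 [149 168 206 225 227 227 226 221 219 188 154 184 142]
241 [224 226 220 215 223 222 217 210 207 202 215 204 163]
244 [222 210  71  41 155 158 164 147 107  41 174 209 213]
247 [222 205  46  40  44  43  79  44  42  42 153 207 208]
250 [222 205  40  38  43  44  81  44  43  41 142 209 208]
253 [221 204  38  39  45  41  80  41  41  38 104 207 208]
256 [218 201  37  36  40  44  74  40  42  38  80 200 201]
```

Emit:
drive_tool --targets '[{"dp":[0,0,1],"angular":[0,0,0],"gripper":0},{"dp":[0,0,0],"angular":[0,0,0],"gripper":0}]'

```text
time_s: 8.15
tcp_pos: [0.5259, -0.0539, 0.0638]
eef_rot: [-2.221, -2.221, 0.0]
wrist_force: [0.4, -0.5, 0.5]
gripper_width: 0.004
grasp_force: 0.0
```

Emit:
drive_tool --targets '[{"dp":[0,0,1],"angular":[0,0,0],"gripper":0},{"dp":[0,0,0],"angular":[0,0,0],"gripper":0}]'

```text
time_s: 8.35
tcp_pos: [0.5259, -0.0539, 0.0628]
eef_rot: [-2.221, -2.221, 0.0]
wrist_force: [0.2, -0.8, 0.4]
gripper_width: 0.003
grasp_force: 0.0
```

Emit:
drive_tool --targets '[{"dp":[0,0,1],"angular":[0,0,0],"gripper":0},{"dp":[0,0,0],"angular":[0,0,0],"gripper":0}]'

```text
time_s: 8.55
tcp_pos: [0.5259, -0.0539, 0.0618]
eef_rot: [-2.221, -2.221, 0.0]
wrist_force: [0.7, 0.3, 0.3]
gripper_width: 0.003
grasp_force: 0.0
```

Emit:
drive_tool --targets '[{"dp":[0,0,1],"angular":[0,0,0],"gripper":0},{"dp":[0,0,0],"angular":[0,0,0],"gripper":0}]'

```text
time_s: 8.75
tcp_pos: [0.5259, -0.054, 0.0608]
eef_rot: [-2.221, -2.221, 0.0]
wrist_force: [-0.9, -0.1, 0.0]
gripper_width: 0.001
grasp_force: 0.0
```

Emit:
drive_tool --targets '[{"dp":[0,0,1],"angular":[0,0,0],"gripper":0},{"dp":[0,0,0],"angular":[0,0,0],"gripper":0}]'

```text
time_s: 8.95
tcp_pos: [0.5259, -0.0539, 0.0598]
eef_rot: [-2.221, -2.221, 0.0]
wrist_force: [0.1, 0.3, 0.4]
gripper_width: 0.006
grasp_force: 0.0
```

Emit:
drive_tool --targets '[{"dp":[0,0,1],"angular":[0,0,0],"gripper":0},{"dp":[0,0,0],"angular":[0,0,0],"gripper":0}]'

```text
time_s: 9.15
tcp_pos: [0.5259, -0.054, 0.0588]
eef_rot: [-2.221, -2.221, 0.0]
wrist_force: [-0.1, -0.2, -0.1]
gripper_width: 0.006
grasp_force: 0.0
```

Emit:
drive_tool --targets '[{"dp":[0,0,1],"angular":[0,0,0],"gripper":0},{"dp":[0,0,0],"angular":[0,0,0],"gripper":0}]'

```text
time_s: 9.35
tcp_pos: [0.5259, -0.0539, 0.0578]
eef_rot: [-2.221, -2.221, 0.0]
wrist_force: [0.2, -0.3, -0.4]
gripper_width: 0.009
grasp_force: 0.0
```

Emit:
drive_tool --targets '[{"dp":[0,0,1],"angular":[0,0,0],"gripper":0},{"dp":[0,0,0],"angular":[0,0,0],"gripper":0}]'

```text
time_s: 9.55
tcp_pos: [0.5261, -0.054, 0.0572]
eef_rot: [2.221, 2.221, 0.0]
wrist_force: [-0.2, -0.0, 1.6]
gripper_width: 0.002
grasp_force: 1.2
```

Emit:
drive_tool --targets '[{"dp":[0,0,1],"angular":[0,0,0],"gripper":0},{"dp":[0,0,0],"angular":[0,0,0],"gripper":0}]'

```text
time_s: 9.75
tcp_pos: [0.5261, -0.054, 0.0571]
eef_rot: [2.221, 2.221, 0.0]
wrist_force: [-2.0, 0.3, 9.3]
gripper_width: 0.004
grasp_force: 5.0
```

Emit:
drive_tool --targets '[{"dp":[0,0,0.5],"angular":[0,0,0],"gripper":0},{"dp":[0,0,0],"angular":[0,0,0],"gripper":0}]'

```text
time_s: 9.95
tcp_pos: [0.5261, -0.054, 0.0571]
eef_rot: [2.221, 2.221, 0.0]
wrist_force: [-2.4, 0.3, 14.1]
gripper_width: 0.003
grasp_force: 6.8
```

Contact on lid B is rigid: the TCP stops dead at 0.0571 while the force rises to 14 N. B is therefore tight, and its top sits about 5 mm above the TCP reading. Next is lid C.

Emit:
drive_tool --targets '[{"dp":[0,0,-10],"angular":[0,0,0],"gripper":0},{"dp":[0,0,-15],"angular":[0,0,0],"gripper":0},{"dp":[-32,10,0],"angular":[0,0,0],"gripper":0},{"dp":[-32,10,0],"angular":[0,0,0],"gripper":0},{"dp":[-33,10,0],"angular":[0,0,0],"gripper":0},{"dp":[0,0,5],"angular":[0,0,0],"gripper":0},{"dp":[0,0,4],"angular":[0,0,0],"gripper":0},{"dp":[0,0,0],"angular":[0,0,0],"gripper":0}]'

```text
time_s: 10.75
tcp_pos: [0.5544, -0.1496, 0.0705]
eef_rot: [-2.219, -2.219, 0.001]
wrist_force: [-0.2, 0.1, 0.2]
gripper_width: 0.003
grasp_force: 0.0
```

Emit:
drive_tool --targets '[{"dp":[0,0,1],"angular":[0,0,0],"gripper":0},{"dp":[0,0,0],"angular":[0,0,0],"gripper":0}]'

```text
time_s: 10.95
tcp_pos: [0.5555, -0.1498, 0.0703]
eef_rot: [-2.219, -2.222, 0.0]
wrist_force: [-0.8, -0.5, -0.6]
gripper_width: 0.003
grasp_force: 0.0
```

Emit:
drive_tool --targets '[{"dp":[0,0,1],"angular":[0,0,0],"gripper":0},{"dp":[0,0,0],"angular":[0,0,0],"gripper":0}]'

```text
time_s: 11.15
tcp_pos: [0.5559, -0.1505, 0.0695]
eef_rot: [-2.221, -2.222, 0.0]
wrist_force: [-0.9, 0.1, -0.1]
gripper_width: 0.006
grasp_force: 0.0
```

Emit:
drive_tool --targets '[{"dp":[0,0,1],"angular":[0,0,0],"gripper":0},{"dp":[0,0,0],"angular":[0,0,0],"gripper":0}]'

```text
time_s: 11.35
tcp_pos: [0.556, -0.1509, 0.0684]
eef_rot: [-2.221, -2.222, 0.0]
wrist_force: [0.1, -0.0, -0.0]
gripper_width: 0.007
grasp_force: 0.0
```

Emit:
drive_tool --targets '[{"dp":[0,0,1],"angular":[0,0,0],"gripper":0},{"dp":[0,0,0],"angular":[0,0,0],"gripper":0}]'

```text
time_s: 11.55
tcp_pos: [0.5559, -0.151, 0.0673]
eef_rot: [-2.221, -2.221, 0.0]
wrist_force: [-0.3, 0.6, -0.6]
gripper_width: 0.005
grasp_force: 0.0
```

Emit:
drive_tool --targets '[{"dp":[0,0,1],"angular":[0,0,0],"gripper":0},{"dp":[0,0,0],"angular":[0,0,0],"gripper":0}]'

```text
time_s: 11.75
tcp_pos: [0.5559, -0.1509, 0.0663]
eef_rot: [-2.221, -2.221, 0.0]
wrist_force: [-0.5, 0.3, -0.4]
gripper_width: 0.006
grasp_force: 0.0
```

Emit:
drive_tool --targets '[{"dp":[0,0,1],"angular":[0,0,0],"gripper":0},{"dp":[0,0,0],"angular":[0,0,0],"gripper":0}]'

```text
time_s: 11.95
tcp_pos: [0.556, -0.151, 0.0654]
eef_rot: [2.221, 2.221, -0.0]
wrist_force: [-0.1, 0.3, -0.4]
gripper_width: 0.007
grasp_force: 0.1
```

Emit:
drive_tool --targets '[{"dp":[0,0,1],"angular":[0,0,0],"gripper":0},{"dp":[0,0,0],"angular":[0,0,0],"gripper":0}]'

```text
time_s: 12.15
tcp_pos: [0.556, -0.151, 0.0644]
eef_rot: [2.221, 2.221, -0.0]
wrist_force: [0.5, -0.6, 1.3]
gripper_width: 0.009
grasp_force: 0.4
```

Emit:
drive_tool --targets '[{"dp":[0,0,1],"angular":[0,0,0],"gripper":0},{"dp":[0,0,0],"angular":[0,0,0],"gripper":0}]'

```text
time_s: 12.35
tcp_pos: [0.5561, -0.1511, 0.0635]
eef_rot: [2.221, 2.221, 0.0]
wrist_force: [0.7, -0.2, 2.2]
gripper_width: 0.008
grasp_force: 0.7
```

Emit:
drive_tool --targets '[{"dp":[0,0,1],"angular":[0,0,0],"gripper":0},{"dp":[0,0,0],"angular":[0,0,0],"gripper":0}]'

```text
time_s: 12.55
tcp_pos: [0.5562, -0.1512, 0.0626]
eef_rot: [2.221, 2.221, 0.0]
wrist_force: [-0.4, 0.4, 2.8]
gripper_width: 0.003
grasp_force: 1.0
```

Lid C is the loose one: it gave way softly over about 3 mm at 1–3 N. Now I lift, move over its centre and press.

Emit:
drive_tool --targets '[{"dp":[0,0,-5],"angular":[0,0,0],"gripper":0},{"dp":[0,0,-6],"angular":[0,0,0],"gripper":0},{"dp":[-12,0,0],"angular":[0,0,0],"gripper":0},{"dp":[-12,0,0],"angular":[0,0,0],"gripper":0},{"dp":[0,0,0],"angular":[0,0,0],"gripper":0},{"dp":[0,0,3],"angular":[0,0,0],"gripper":0},{"dp":[0,0,3],"angular":[0,0,0],"gripper":0},{"dp":[0,0,0],"angular":[0,0,0],"gripper":0},{"dp":[0,0,0],"angular":[0,0,0],"gripper":0}]'

```text
time_s: 13.45
tcp_pos: [0.5557, -0.1745, 0.0671]
eef_rot: [-2.22, -2.221, 0.0]
wrist_force: [-0.7, 0.8, 0.7]
gripper_width: 0.005
grasp_force: 0.0
```

Emit:
drive_tool --targets '[{"dp":[0,0,1],"angular":[0,0,0],"gripper":0},{"dp":[0,0,1],"angular":[0,0,0],"gripper":0},{"dp":[0,0,0],"angular":[0,0,0],"gripper":0}]'

```text
time_s: 13.75
tcp_pos: [0.5561, -0.1748, 0.0657]
eef_rot: [2.221, 2.221, 0.0]
wrist_force: [-0.0, 0.6, 1.4]
gripper_width: 0.006
grasp_force: 0.8
```

Emit:
drive_tool --targets '[{"dp":[0,0,1],"angular":[0,0,0],"gripper":0},{"dp":[0,0,1],"angular":[0,0,0],"gripper":0},{"dp":[0,0,0],"angular":[0,0,0],"gripper":0}]'

```text
time_s: 14.05
tcp_pos: [0.5561, -0.1748, 0.0643]
eef_rot: [2.221, 2.221, 0.0]
wrist_force: [-1.4, 0.5, 6.6]
gripper_width: 0.005
grasp_force: 2.9
```

Emit:
drive_tool --targets '[{"dp":[0,0,1],"angular":[0,0,0],"gripper":0},{"dp":[0,0,1],"angular":[0,0,0],"gripper":0},{"dp":[0,0,0],"angular":[0,0,0],"gripper":0}]'

```text
time_s: 14.35
tcp_pos: [0.5561, -0.1748, 0.0624]
eef_rot: [2.221, 2.221, 0.0]
wrist_force: [-2.2, 1.1, 6.8]
gripper_width: 0.004
grasp_force: 3.2
```

Contact came at about 0.0658, and the lid is now sliding down under about 7 N.

Emit:
drive_tool --targets '[{"dp":[0,0,1],"angular":[0,0,0],"gripper":0},{"dp":[0,0,1],"angular":[0,0,0],"gripper":0},{"dp":[0,0,0],"angular":[0,0,0],"gripper":0}]'

```text
time_s: 14.65
tcp_pos: [0.5561, -0.1748, 0.0604]
eef_rot: [2.221, 2.221, 0.0]
wrist_force: [-1.5, 1.0, 5.5]
gripper_width: 0.007
grasp_force: 3.3
```

Emit:
drive_tool --targets '[{"dp":[0,0,1],"angular":[0,0,0],"gripper":0},{"dp":[0,0,1],"angular":[0,0,0],"gripper":0},{"dp":[0,0,0],"angular":[0,0,0],"gripper":0}]'

```text
time_s: 14.95
tcp_pos: [0.5561, -0.1748, 0.0593]
eef_rot: [2.221, 2.221, 0.0]
wrist_force: [-2.7, 1.3, 13.3]
gripper_width: 0.007
grasp_force: 6.2
```

Emit:
drive_tool --targets '[{"dp":[0,0,1],"angular":[0,0,0],"gripper":0},{"dp":[0,0,0],"angular":[0,0,0],"gripper":0}]'

```text
time_s: 15.15
tcp_pos: [0.5561, -0.1749, 0.0592]
eef_rot: [2.22, 2.221, 0.0]
wrist_force: [-3.4, 1.4, 18.1]
gripper_width: 0.003
grasp_force: 8.8
```

Emit:
drive_tool --targets '[{"dp":[0,0,1],"angular":[0,0,0],"gripper":0},{"dp":[0,0,0],"angular":[0,0,0],"gripper":0},{"dp":[0,0,0],"angular":[0,0,0],"gripper":0}]'

```text
time_s: 15.45
tcp_pos: [0.5561, -0.1749, 0.0591]
eef_rot: [2.22, 2.221, 0.001]
wrist_force: [-4.6, 3.3, 23.1]
gripper_width: 0.01
grasp_force: 11.5
```

The lid bottomed out at 0.0591, about 6.5 mm of travel, with 23 N on it. I'm lifting clear.

Emit:
drive_tool --targets '[{"dp":[0,0,-5],"angular":[0,0,0],"gripper":0},{"dp":[0,0,-15],"angular":[0,0,0],"gripper":0},{"dp":[0,0,-30],"angular":[0,0,0],"gripper":0},{"dp":[0,0,-30],"angular":[0,0,0],"gripper":0},{"dp":[0,0,-30],"angular":[0,0,0],"gripper":0},{"dp":[0,0,-20],"angular":[0,0,0],"gripper":0},{"dp":[0,0,0],"angular":[0,0,0],"gripper":0},{"dp":[0,0,0],"angular":[0,0,0],"gripper":0},{"dp":[0,0,0],"angular":[0,0,0],"gripper":0}]'

```text
time_s: 16.35
tcp_pos: [0.5549, -0.1745, 0.1838]
eef_rot: [-2.219, -2.219, 0.001]
wrist_force: [0.3, -0.7, 0.7]
gripper_width: 0.008
grasp_force: 0.0
```

```bash
python3 - <<'E'
from h import *
cv2.imwrite("pics/s9.png",cv2.resize(arm.camera("side")[:,:,::-1][150:320,230:470],None,fx=3,fy=3,interpolation=cv2.INTER_CUBIC))
E
```

```text
(no output)
```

View pics/s9.png

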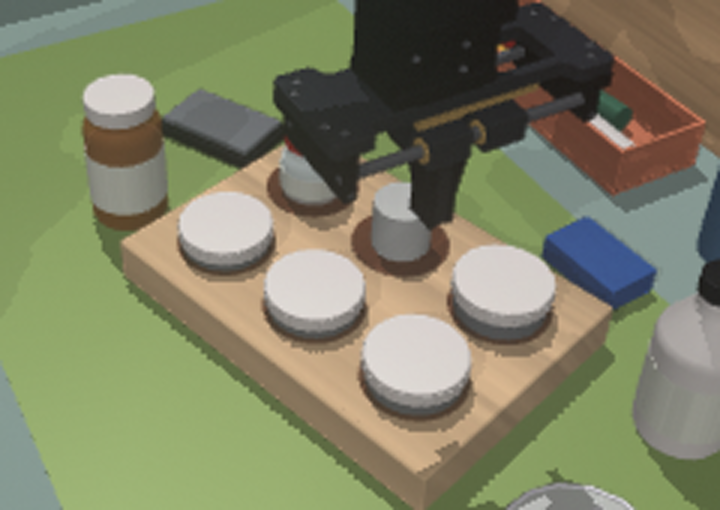

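The picture shows lid C (front, about (415,360)) level and lower, with less dark tub wall showing below it than before. The other lids, jar and tin are undisturbed and the gripper is well clear.

```bash
python3 -c "
from station import arm
print(arm.hand_in())"
```

```text
the job is handed in; nothing more can be done
None
```

The loose lid was the robot-side one at the right-hand end of the rack; I rocked it, pressed it about 6 mm down until it stopped hard, backed the arm clear, and handed the job in at about 16 s of the 51 s (the hand-in gave no verdict).

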